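Click a fresh baking-paper roll into its dispenser and hold the brake down

ROBOT

A 6-joint arm with a two-finger parallel gripper is mounted at the origin on a cart in front of the work surface, level with it; the furniture and walls round the work are solid. World frame = base frame: x ahead of the robot, y to its left, z up, the work surface at z = 0. Lengths are in mm, angles in rad, forces in N, time in s.
With the tool pointing down it reaches from about 300 to 875 mm from the base axis. Payload 6.4 kg.
Tool frame: the origin (TCP) lies at the centre of the arm's flange, where the gripper is bolted on; the fingertips stand 173 mm ahead of it and the grasp point (between the pads) lies 155 mm ahead of it; z points along the fingers, y is the line along which they close (so a half turn about z gives the same grasp; the last joint's range is limited). The gripper opens to 85 mm and grips with 20 to 120 N. Pads are 22 mm wide; open, the fingers measure 114 mm over their backs; the gripper's body (76 mm by 85 mm) begins 54 mm behind the grasp point. The pads swing forward as they close: fully open they stand 13 mm farther back than shut.
Start: joints at [-1.379, 0.181, 1.607, -0, 1.354, -0.206], TCP at [222.767, -530.111, 404.688] pointing down, gripper open.
Joint ranges: [-2.99, 2.99], [-0.89, 2.07], [0.3, 2.58], [-1.14, 4.28], [0, 2.63], [-3.12, 3.12]. Speed limits (rad/s): [2.57, 2.57, 3.01, 3.14, 3.14, 3.14].

INTERFACE

Orientations are given as a unit quaternion [x, y, z, w].
In Python, from rig import ctrl, camera, camera_model, nets gives the robot as it stands. The module is installed in compiled form; this text tells all that it offers.
- The arm moves only by the shell command python3 -m handwheel 'ROWS' [FORCE]. ROWS is JSON, a list of rows, each an object with "delta_rot": the turn, a rotation vector about the tool's x, y, z in units of 6 degrees (1.0 is 6 degrees), a list of three; "delta_pos": the shift along the tool's x, y, z in units of 30 mm (1.0 is 30 mm), a list of three; "fingers": the finger opening in mm, from 0 to 85.4. In form: [{"delta_rot": [rx, ry, rz], "delta_pos": [tx, ty, tz], "fingers": fingers}, ...]. A call has exactly 8 rows; each row shifts and turns the commanded pose from where the row before left it, along the tool's axes as they then stand; what a row does not reach is not made up. A row lasts 1/8 s, in which the tool goes at most 62.5 mm and 10.7 degrees, less where a joint would pass 70% of its speed; a pose out of reach is approached as far as the arm can. A call is refused whole if a number of a shift passes 1 or a number of a turn 1, either way. A call with a gripper value outside its range is refused whole. The fingers move at their own pace and stop on an object; FORCE is the grip in N (left out, the last holds). Time passes only in rows, so rows that do not move let the fingers close, or fill a call up. It gives the time, the measured TCP pose, the force, the opening and the grip force at its end, in the units of the state.
- ctrl.state(): the state, without advancing time (a new reading comes with each control period).
- camera(name): name is "side" or "top" or "wrist"; returns (picture, depth): 480x640x3 uint8, blue, green, red; 480x640 float32, mm along the optical axis (not along the pixel's ray), 0 where there is no reading.
- camera_model(name): a dict with "camera_matrix" (3x3 intrinsics, pixels), "rvec" (rotation vector, rad) and "tvec" (3), from world to camera coordinates, as OpenCV has them; the wrist camera has in their place "tool_from_camera" (4x4, takes a point from camera to tool coordinates, whose origin is the TCP and whose axes are the flange's). Camera axes: x right, y down, z forward; pixel columns grow to the right and rows downward; lengths in mm; the calibration is good to about 2 mm. The wrist camera is an equidistant fisheye: a pixel r from the principal point sees the ray r / f radians off the axis. A picture is of the moment at which its call begins: read the wrist's pose just before it. camera_model takes no time and is no camera call.
- ctrl.job_done(): hands the job in; it is judged then, once.
Trained networks look in the newest picture that a camera, given by its name, has taken for a name from the list of things; names that differ only in an ending like _2 or _b are one class to them, and where a whole thing is asked for, a point or a joint stands for the part that bears it (a point fixed in the world has none). Each returns a list of dicts, best first, with "score" (0 to 1); they miss things now and then, are a little off and sometimes report something else, mostly with a low value. They report only what shows in the picture. A call takes as long as a camera call.
- nets.spot_in(label, camera): "box" ([left, top, width, height] in pixels, round what is visible of it).
The state is a dict: "time": time; "joints": joint angles; "joint_velocities": joint speeds; "tau": joint torques, N m; "tool_pos": TCP position; "eef_rot": TCP orientation; "contact_force": force on the tool from outside, world axes, zero at the start; "moment": the same for the moment, N m; "finger_gap": finger opening in mm; "grasp_force": force on a finger pad.
Only numpy, scipy, OpenCV 4.12 (cv2) and the standard library are available. Lean on these libraries where they do the work, as an engineer would, in place of code of your own. Each camera call takes 0.05 s, during which the arm holds its last target. There are 200 camera calls.

TASK

Load the loose roll of baking paper into the grey dispenser: push both ends of its spindle down past the sprung black jaws until they sit at the bottom of the forks and both jaws have sprung shut over them, and let go of the roll. Then press the brake pedal at the front of the dispenser down to its stop and finish while still holding it down, so that the brake shoe keeps the roll from turning and I can tear off a sheet. Leave the mug, the glass and the tin where they stand.

Things in the scene. Friction and masses are not known exactly. Their poses are not given: they have to be found in the camera images.
- roll: Loose roll of off-white baking paper on a steel spindle, lying on its side. Paper 52 mm across, 200 mm long; spindle 10 mm across with round ends, out 28 mm at each end (256 overall). 0.2-0.4 kg. Origin on the axis at mid length (26 mm up at the start), own y along the spindle. Both ends alike: either may go in either fork. Grip it from above across the paper at mid length.
- stand: Grey-painted steel paper-roll dispenser, fixed; place and turn vary. Origin under its middle at worktop height; own z up, own -x its front (pedal side), own y along the cradle. Base plate 112 (x) by 250 (y) mm, top 14 mm high. Two upright cheeks 9 mm thick at y = +-113 mm, each with a fork; between them pedal and shoe, and a toothed tear bar along the front (x = -50 mm, top 54 mm high).
- cradle (a point): Point on the seated spindle's axis, midway between the forks, 80 mm above the worktop; axes as the dispenser's. The roll's origin belongs here (when braked it may rise about 3 mm, up to the jaws).
- fork_l (a point): Fork at own +y: where the seated spindle's axis crosses the cheek plate, 80 mm high. Slot 12 mm wide, floor at 75 mm, open at the top. In front, a prong goes straight up to 90 mm, then flares forward to 116 mm high at x = -24 mm. Behind the mouth stands the jaw's pin boss (x = 6 to 18 mm, 102 to 115 mm high): bring the spindle down from above at about x = -2 mm.
- fork_r (a point): The same point of the like fork at own -y.
- jaw_l (a joint): Black sprung jaw of the +y fork, 22 mm long, on a pin 28 mm above and 12 mm behind the seated axis, hanging forward and down across the slot. 0 rad = shut, tip over the spindle. A spindle pushed down swings it back some 0.3 rad; it springs shut again with the spindle on the slot's floor. Passing takes about 4 to 7 N per jaw. It does not open from below.
- jaw_r (a joint): The same for the jaw of the -y fork.
- pedal (a joint): Brake pedal, a steel rocker on a pin along own y, 44 mm in front of the dispenser's middle, 32 mm high. 0 rad = up, at rest; 0.26 rad = down at its stop. A spring lifts it when let go. Fully down takes about 7 to 12 N on the pad with the roll loaded.
- pedal_pad (a point): Middle of the top of the ribbed black rubber pad on the pedal's paddle. Pad 46 (own x) by 62 mm, level at rest. Point 102 mm in front of the dispenser's middle, 39.5 mm high. Fully pressed it is about 15 mm lower and the pad slopes down to the front. Press it from above with closed fingers.
- shoe: Sprung brake shoe, a black rubber block 24 by 48 mm on the pedal's rear end, under the middle of the seated roll. Origin at the middle of its top, 50 mm high at rest, 4 mm below the paper; the pedal pushes it up against the paper.
- mug: Small blue mug, 59 by 84 mm, 53 mm high, standing beyond the work; leave alone. Origin at the middle of its foot.
- glass: Small clear drinking glass, 51 mm wide, 58 mm high, standing beyond the work; leave alone. Origin at the middle of its foot.
- tin: Food tin, 57 mm wide, 72 mm high, standing beyond the work; leave alone. Origin at the middle of its foot.

How it is judged (in metres and radians):
On the way, in this order (a step that is already met when the one before it is completed fails the run):
1. the roll lies in both forks with both jaws shut over its spindle, and is let go, the pedal still up (x of roll in the frame of cradle between -0.005 and 0.005 m and y of roll in the frame of cradle between -0.014 and 0.014 m and z of roll in the frame of cradle between -0.004 and 0.006 m and angle between the y axis of roll and the y axis of stand, either way round below 0.035 rad and value of joint each of jaw_l, jaw_r below 0.1 rad and contact force between each of the fingers, the arm and roll below 0.3 N and value of joint pedal below 0.06 rad), for 0.2 s.
2. the pedal is down and the shoe bears on the paper (value of joint pedal above 0.225 rad and contact force between shoe and roll above 3 N and x of roll in the frame of cradle between -0.005 and 0.005 m and y of roll in the frame of cradle between -0.014 and 0.014 m and z of roll in the frame of cradle between -0.004 and 0.006 m and angle between the y axis of roll and the y axis of stand, either way round below 0.035 rad and value of joint each of jaw_l, jaw_r below 0.1 rad), for 0.3 s.
At the end, for the whole second after the job is handed in: Roll within 5 mm across, 14 mm along and -4 to +6 mm in height of the cradle point, 0.035 rad parallel, both jaws shut (under 0.1 rad), roll at rest and untouched by the robot; the robot holds the pedal at 0.225 rad or more (of 0.26) with the shoe pressing the paper by over 3 N (all of step 2 and contact force between each of the fingers, the arm and roll below 0.3 N and contact force between any of the fingers, the arm and stand above 1 N and linear speed of roll below 0.02 m/s); the arm keeps its last pose, push and grip.
It fails at once if the mug is shoved (over 20 mm) or tipped (distance of mug from where it was at the start of the episode above 0.02 m or angle between mug's own z axis and vertical above 0.3 rad).
It fails at once if the glass is shoved (over 20 mm) or tipped (distance of glass from where it was at the start of the episode above 0.02 m or angle between glass's own z axis and vertical above 0.3 rad).
It fails at once if the tin is shoved (over 20 mm) or tipped (distance of tin from where it was at the start of the episode above 0.02 m or angle between tin's own z axis and vertical above 0.3 rad).
It also fails if it takes over 54 s, if anything falls off the work surface, if the arm or the gripper's body presses on something with over 40 N, if the wrist force passes 120 N, or if a joint passes its speed limit or range.

## Working session

There is one attempt and no reset: what is moved stays moved. The work goes in short steps, Python scripts to look and compute and a shell command to move; the robot and the scene stay as the last step left them, time stands still between calls to the robot, and variables do not carry over. Pictures are saved under pics/ and viewed, at most 10 in all, crops included, and the job is handed in when it is done.

```bash
mkdir -p pics; cat > h.py <<'E'
import numpy as np, cv2
from scipy.spatial.transform import Rotation as R
from rig import ctrl, camera, camera_model, nets
def cloud(name):
    im,d=camera(name); m=camera_model(name); K=np.array(m["camera_matrix"])
    Rm=cv2.Rodrigues(np.array(m["rvec"],float))[0]; t=np.array(m["tvec"],float).ravel()
    v,u=np.mgrid[:480,:640]
    P=np.stack([(u-K[0,2])/K[0,0]*d,(v-K[1,2])/K[1,1]*d,d],-1)
    W=(P-t)@Rm
    W[d==0]=np.nan
    return im,d,W
E
python3 - <<'E'
from h import *
s=ctrl.state(); print(s['time'],s['tool_pos'],s['eef_rot'])
ims=[]
for c in ("top","side"):
    im,d,W=cloud(c); np.save(c+'.npy',W); cv2.imwrite(f'pics/{c}0.png',im)
    for l in ("roll","stand","pedal_pad","jaw_l","shoe","mug","glass","tin"):
        for r in nets.spot_in(l,c)[:2]:
            b=r['box'];x,y,w,h=[int(q) for q in b]
            q=W[y:y+h,x:x+w].reshape(-1,3); print(c,l,round(r['score'],2),np.round(b),np.round(np.nanmedian(q,0)))
E
```

```text
0.0 [ 222.73320922 -529.82025234  403.77379038] [ 9.80283415e-01  1.97594583e-01  6.29198988e-06 -8.98570202e-04]
top roll 0.83 [361. 250. 146.  56.] [509. -29.   3.]
top roll 0.69 [210. 227. 155. 125.] [491. 226.  12.]
top stand 0.91 [208. 226. 153. 128.] [490. 231.  12.]
top stand 0.29 [271. 266.  33.  20.] [513. 224.  49.]
top pedal_pad 0.94 [272. 264.  57.  85.] [464. 203.  17.]
top pedal_pad 0.43 [244. 119.  37.  42.] [749. 265.  69.]
top shoe 0.82 [272. 265.  32.  23.] [512. 223.  48.]
top shoe 0.43 [363. 252. 145.  54.] [507. -30.   4.]
top mug 0.89 [198. 152.  36.  45.] [697. 355.  14.]
top glass 0.71 [265. 160.  26.  29.] [698. 241.  28.]
top tin 0.82 [243. 116.  39.  44.] [753. 267.  68.]
top tin 0.53 [198. 155.  37.  41.] [696. 355.  15.]
side roll 0.95 [254. 158.  90.  55.] [508. -35.   3.]
side roll 0.42 [364. 211.  52.  59.] [446. 206.  31.]
side stand 0.62 [309. 206. 136. 117.] [509. 218.  12.]
side pedal_pad 0.97 [359. 213.  54.  63.] [459. 206.  16.]
side shoe 0.74 [358. 252.  30.  18.] [517. 217.  48.]
side shoe 0.29 [251. 157.  91.  59.] [513. -33.   3.]
side mug 0.81 [333. 346.  39.  34.] [677. 336.  22.]
side glass 0.89 [291. 307.  32.  33.] [693. 224.  22.]
side tin 0.58 [276. 339.  31.  45.] [763. 268.  71.]
```

View pics/top0.png

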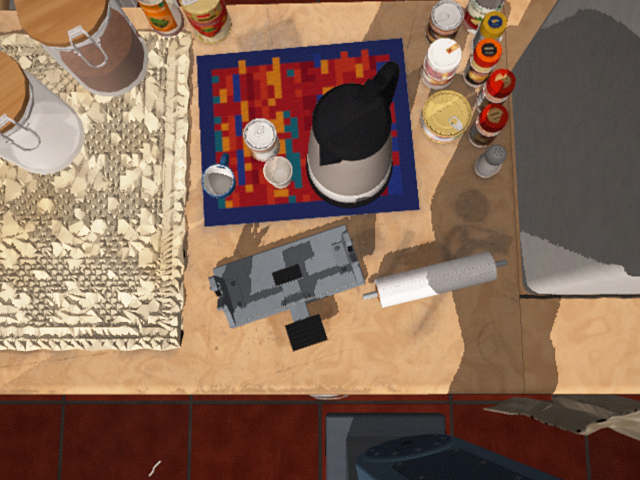

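View pics/side0.png

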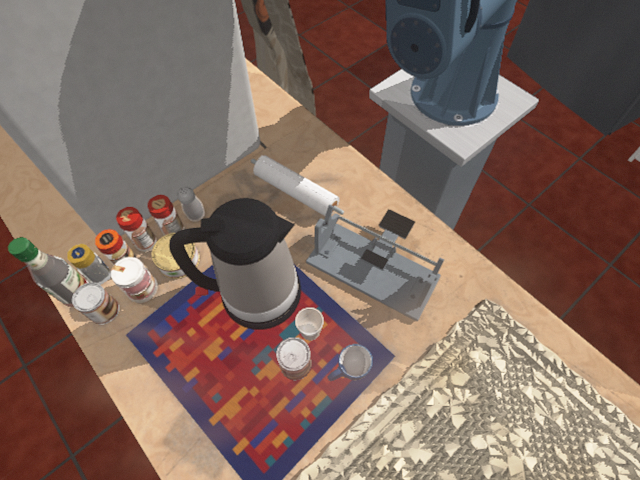

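The top view shows the dispenser at about (285,280) with its pad at (306,332), and the roll at about (437,278). The kettle stands behind at (350,150), with the mug, tin and glass at (218,180), (260,135) and (278,172). Next I'll fit the poses.

```bash
cat > fit.py <<'E'
from h import *
from scipy.optimize import minimize
T=np.load('top.npy');S=np.load('side.npy')
def sel(W,b,z0,z1):
    x,y,w,h=b;q=W[y:y+h,x:x+w].reshape(-1,3);q=q[~np.isnan(q[:,0])];return q[(q[:,2]>z0)&(q[:,2]<z1)]
for n,W,b in(("top",T,(355,240,160,75)),("side",S,(246,150,96,62))):
    q=sel(W,b,22,65)
    # cylinder fit, r=26 at z=26 : axis x,y,yaw (paper only)
    def cost(p):
        c,s=np.cos(p[2]),np.sin(p[2]); dx=q[:,0]-p[0];dy=q[:,1]-p[1]
        a=dx*c+dy*s   # across (own x)
        return np.mean(np.minimum(np.abs(np.hypot(a,q[:,2]-p[3])-26),6))
    best=min((minimize(cost,[np.median(q[:,0]),np.median(q[:,1]),y0,26],method='Nelder-Mead',options=dict(maxiter=4000,xatol=1e-3,fatol=1e-5)) for y0 in(-.3,-.1,.1,.3,.5)),key=lambda r:r.fun)
    p=best.x;al=-(q[:,0]-p[0])*np.sin(p[2])+(q[:,1]-p[1])*np.cos(p[2])
    z=np.abs(np.hypot((q[:,0]-p[0])*np.cos(p[2])+(q[:,1]-p[1])*np.sin(p[2]),q[:,2]-p[3])-26)<5
    lo,hi=np.percentile(al[z],[.3,99.7]);m=(lo+hi)/2
    print(n,'roll yaw',p[2],'centre',p[0]-m*np.sin(p[2]),p[1]+m*np.cos(p[2]),'z',p[3],'len',hi-lo,best.fun,len(q))
    # stand
    b=(200,215,170,145) if n=="top" else (300,195,150,135)
    q=sel(W,b,9,19);r=cv2.minAreaRect(q[:,:2].astype(np.float32));print(n,'base',r)
    for nm,z0,z1 in(("bar",51,58),("shoe",44,54),("hi",85,125)):
        q=sel(W,b,z0,z1);
        if len(q)>5:print(nm,len(q),q.mean(0).round(1),cv2.minAreaRect(q[:,:2].astype(np.float32)))
    np.save(n+'_st.npy',sel(W,b,6,125))
    bb=nets.spot_in("pedal_pad",n) if 0 else None
    k=W.reshape(-1,3);k=k[(k[:,0]>560)&(k[:,0]<700)&(k[:,1]<200)&(k[:,1]>0)&(k[:,2]>30)]
    print('obst behind: min x',np.percentile(k[:,0],1),'z max',np.nanmax(k[:,2]), 'y',np.percentile(k[:,1],[1,99]))
E
python3 fit.py
python3 - <<'E'
import numpy as np,cv2
# rasterised view of stand points
im=np.zeros((600,800,3),np.uint8)
for i,n in enumerate(('top','side')):
    q=np.load(f'{n}_st.npy')
    for x,y,z in q:
        u=int(400-(y-225)*2+0);v=int(300-(x-490)*2)
        if 0<=u<800 and 0<=v<600:
            c=(0,0,255) if z>85 else (0,255,255) if z>58 else (0,255,0) if z>48 else (255,255,0) if z>30 else (90,90,90) if z>9 else (50,0,0)
            cv2.circle(im,(u,v),1 if i else 2,c,-1)
cv2.imwrite('pics/pts.png',im)
E
```

```text
top roll yaw 0.23209156314092155 centre 505.5935233878122 -29.53168327798142 z 25.667496955266174 len 199.05550381352532 1.5948370152669311 3796
top base ((545.80615234375, 233.70529174804688), (176.66281127929688, 249.93043518066406), 18.167245864868164)
bar 374 [484.5 222.1  53.4] ((502.7440490722656, 219.63914489746094), (82.91299438476562, 235.3002166748047), 17.9749698638916)
shoe 682 [496.3 222.6  50. ] ((470.16290283203125, 209.07083129882812), (151.82308959960938, 235.29896545410156), 18.082164764404297)
hi 448 [513.8 232.5 107.9] ((515.3675537109375, 223.3875274658203), (57.114280700683594, 239.45294189453125), 18.280662536621094)
obst behind: min x 570.6203518080491 z max 265.86492676748736 y [ 52.45839261 178.72645941]
side roll yaw 0.23308681882003143 centre 505.9740003678418 -32.4225969831829 z 26.372494428116223 len 199.9171465069773 1.3673998938696472 1979
side base ((508.6697082519531, 199.0219268798828), (286.9730529785156, 278.31597900390625), 52.57553482055664)
bar 410 [518.3 178.7  53.1] ((522.4531860351562, 219.66659545898438), (296.2275085449219, 246.02845764160156), 43.220458984375)
shoe 979 [508.2 172.5  49.4] ((515.4722290039062, 204.0702362060547), (288.59814453125, 258.9425048828125), 48.72806167602539)
hi 434 [521.1 219.3 106.6] ((517.0032348632812, 222.05291748046875), (57.49696731567383, 239.92007446289062), 18.28484344482422)
obst behind: min x 561.9925402621442 z max 264.1009040873101 y [ 74.04830122 181.5230859 ]
```

View pics/pts.png

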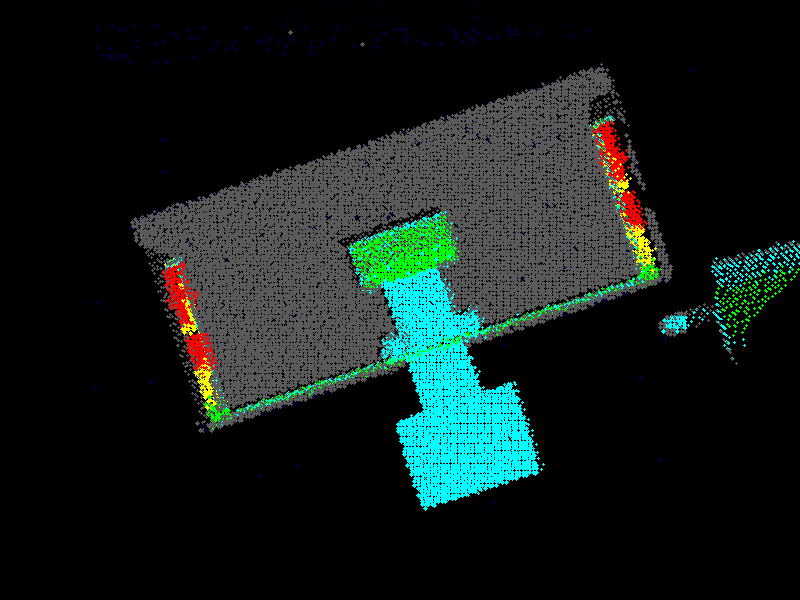

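The point map shows a clean dispenser outline, with the forks in red at about (200,330) and (620,180), the tear bar in green, and the pad at about (470,445). I'll refine the pose in the dispenser's own frame.

```bash
python3 - <<'E'
from h import *
for n in('top','side'):
    q=np.load(n+'_st.npy')
    c0=np.array([512,223.]);yaw=.318
    for it in range(3):
        c,s=np.cos(yaw),np.sin(yaw);d=q[:,:2]-c0;o=np.stack([d[:,0]*c+d[:,1]*s,-d[:,0]*s+d[:,1]*c,q[:,2]],1)
        b=o[(abs(o[:,0]+50)<7)&(abs(o[:,1])<110)&(o[:,2]>47)&(o[:,2]<58)]
        f=np.polyfit(b[:,1],b[:,0],1); yaw-=np.arctan(f[0])
    P=lambda a:np.percentile(a,[1,50,99]).round(1)
    print(n,'yaw',yaw,'bar x@0',f[1],len(b))
    h=o[(o[:,2]>85)&(abs(o[:,0])<60)]
    for sg in(1,-1):
        k=h[h[:,1]*sg>80];print(' cheek',sg,'y',P(k[:,1]),'x',P(k[:,0]))
        fr=k[k[:,0]<-8]; print('  prong',P(fr[:,0]),P(fr[:,2]),P(fr[:,1]));fr=k[k[:,0]>=-8]; print('  rear',P(fr[:,0]),P(fr[:,2]))
    k=o[(o[:,2]>9)&(o[:,2]<19)&(abs(o[:,0])<65)&(abs(o[:,1])<130)];print(' base x',P(k[:,0]),'y',P(k[:,1]))
    k=o[(o[:,2]>46)&(o[:,2]<54)&(abs(o[:,0])<16)&(abs(o[:,1])<40)];print(' shoe x',P(k[:,0]),'y',P(k[:,1]),np.median(k[:,2]))
    k=o[(o[:,2]>30)&(o[:,2]<46)&(o[:,0]<-82)&(o[:,0]>-135)&(abs(o[:,1])<40)];print(' pad x',P(k[:,0]),'y',P(k[:,1]),np.median(k[:,2]))
m=camera_model('wrist');print(np.round(m['tool_from_camera'],3).tolist(),m['camera_matrix'])
E
```

```text
top yaw 0.317607498593933 bar x@0 -48.710116450287316 195
 cheek 1 y [106.5 111.2 118. ] x [-24.7   7.5  30.6]
  prong [-25.3 -16.9  -8.5] [ 85.3 109.3 120.4] [107.7 111.1 116.8]
  rear [-7.6 14.2 30.8] [ 88.9 111.7 117.6]
 cheek -1 y [-119.6 -112.7 -106.5] x [-24.7   7.5  30.4]
  prong [-25.  -17.1  -8.4] [ 89.5 112.2 121.3] [-117.8 -112.7 -108.6]
  rear [-7.5 13.3 30.5] [ 88.9 112.6 118.6]
 base x [-51.9   8.5  58. ] y [-122.    -1.8  113.2]
 shoe x [-11.6   0.7  13.6] y [-24.4  -0.4  24.2] 49.74550356991478
 pad x [-123.2 -102.8  -82.6] y [-30.8  -0.4  30. ] 39.96144039062191
side yaw 0.3183553567923649 bar x@0 -48.01803704302852 242
 cheek 1 y [104.6 110.4 116.7] x [-23.6  13.3  32.8]
  prong [-23.9 -15.1  -8.2] [ 94.3 108.4 119. ] [105.8 110.4 114.3]
  rear [-7.8 23.4 33. ] [ 86.3 111.3 117.8]
 cheek -1 y [-120.4 -114.2 -108.9] x [-23.2  12.5  32.9]
  prong [-24.  -15.1  -8.3] [ 87.2 107.7 119.5] [-120.4 -114.7 -110.7]
  rear [-7.5 22.7 33. ] [ 85.8 108.5 117.6]
 base x [-50.1  14.9  59.3] y [-119.5   12.3  120.2]
 shoe x [-9.7  3.5 14.5] y [-26.6  -2.1  21.3] 50.30351071275486
 pad x [-123.  -101.6  -82.4] y [-33.1  -2.2  27.8] 40.22677446933201
[[0.001, -0.962, -0.273, 70.229], [1.0, 0.001, -0.0, -0.485], [0.001, -0.273, 0.962, 31.538], [0.0, 0.0, 0.0, 1.0]] [[371.64829954   0.         318.60505878]
 [  0.         371.64829954 239.42636894]
 [  0.           0.           1.        ]]
```

```bash
python3 - <<'E'
from h import *
for n in('top','side'):
    k=np.load(n+'.npy').reshape(-1,3);k=k[~np.isnan(k[:,0])]
    for a in range(-600,400,100):
      r=[]
      for b in range(0,700,100):
        q=k[(k[:,1]>=a)&(k[:,1]<a+100)&(k[:,0]>=b)&(k[:,0]<b+100)]; r.append(int(np.percentile(q[:,2],98)) if len(q)>20 else None)
      print(n,a,r)
    q=k[(k[:,1]<-150)&(k[:,2]>60)&(k[:,0]>200)&(k[:,0]<700)]
    print(np.percentile(q,[1,99],axis=0).round())
E
```

```text
top -600 [-890, -891, -298, None, None, None, None]
top -500 [-889, -890, -115, None, None, None, None]
top -400 [-889, -890, 65, 3, 100, None, None]
top -300 [-889, -890, 163, 199, 316, None, None]
top -200 [None, -792, -891, 4, 406, 432, 449]
top -100 [None, -770, 535, 4, 51, 54, 4]
top 0 [None, -544, 500, 4, 53, 49, 260]
top 100 [-546, -296, 397, 4, 50, 114, 261]
top 200 [-890, -889, -581, 37, 51, 52, 59]
top 300 [-888, -889, -891, 3, 114, 50, 56]
[[ 298. -285.   66.]
 [ 698. -179.  450.]]
side -600 [None, None, 89, None, None, None, None]
side -500 [None, None, 158, 193, None, None, None]
side -400 [None, None, 177, 245, 3, None, None]
side -300 [None, None, 152, 261, 3, None, None]
side -200 [4, 3, None, 3, 367, 404, 446]
side -100 [97, 11, 374, 3, 52, 53, None]
side 0 [294, 342, 405, 3, 53, 50, 262]
side 100 [10, 316, 396, 39, 52, 114, 262]
side 200 [None, None, None, 38, 52, 51, 60]
side 300 [None, None, None, 3, 114, 89, 56]
[[ 277. -444.   66.]
 [ 698. -180.  449.]]
```

```bash
python3 -m handwheel '[{"delta_rot":[0,0,-0.958],"delta_pos":[0.52,-0.764,0],"fingers":85},{"delta_rot":[0,0,-0.958],"delta_pos":[0.594,-0.708,0],"fingers":85},{"delta_rot":[0,0,-0.958],"delta_pos":[0.662,-0.645,0],"fingers":85},{"delta_rot":[0,0,-0.958],"delta_pos":[0.723,-0.575,0],"fingers":85},{"delta_rot":[0,0,-0.958],"delta_pos":[0.777,-0.5,0],"fingers":85},{"delta_rot":[0,0,-0.958],"delta_pos":[0.823,-0.419,0],"fingers":85},{"delta_rot":[0,0,-0.958],"delta_pos":[0.861,-0.335,0],"fingers":85},{"delta_rot":[0,0,-0.958],"delta_pos":[0.891,-0.247,0],"fingers":85}]' 40
python3 -m handwheel '[{"delta_rot":[0,0,-0.958],"delta_pos":[0.911,-0.156,0],"fingers":85},{"delta_rot":[0,0,-0.958],"delta_pos":[0.922,-0.064,0],"fingers":85},{"delta_rot":[0,0,-0.958],"delta_pos":[0.924,0.029,0],"fingers":85},{"delta_rot":[0,0,-0.958],"delta_pos":[0.916,0.121,0],"fingers":85},{"delta_rot":[0,0,-0.958],"delta_pos":[0.899,0.213,0],"fingers":85},{"delta_rot":[0,0,-0.958],"delta_pos":[0.873,0.301,0],"fingers":85},{"delta_rot":[0,0,0],"delta_pos":[0,0,0.8],"fingers":85},{"delta_rot":[0,0,0],"delta_pos":[0,0,0.8],"fingers":85}]'
cat > go.py <<'E'
import sys
from h import *
# go.py X Y Z YAWY : remaining move to TCP target (world mm; yaw of tool y, mod pi)
X,Y,Z,a=map(float,sys.argv[1:5]); s=ctrl.state();Rm=R.from_quat(s['eef_rot']).as_matrix()
d=Rm.T@(np.array([X,Y,Z])-s['tool_pos'])/30
c,sn=np.cos(a),np.sin(a); Rt=np.array([[-sn,c,0],[c,sn,0],[0,0,-1]]).T
if Rt[:,1]@Rm[:,1]<0: Rt[:,:2]*=-1
v=R.from_matrix(Rm.T@Rt).as_rotvec(degrees=True)/6
print('t',round(s['time'],2),'pos',s['tool_pos'].round(1) if hasattr(s['tool_pos'],'round') else np.round(s['tool_pos'],1),'units',d.round(3),'rot',v.round(3),'F',np.round(s['contact_force'],1),'gap',s['finger_gap'],s['grasp_force'])
E
python3 go.py 505.8 -31 300 .2325
```

```text
time: 1.9
tool_pos: [267.0, -311.9, 404.8]
eef_rot: [0.824, 0.566, -0.0, 0.0]
contact_force: [-0.1, 0.3, -0.0]
finger_gap: 85.0
grasp_force: 0.0
time: 2.9
tool_pos: [300.2, -149.4, 356.6]
eef_rot: [0.62, 0.784, -0.0, 0.001]
contact_force: [0.0, 0.4, -0.2]
finger_gap: 84.9
grasp_force: 0.0
t 2.9 pos [ 300.2 -149.4  356.6] units [2.265 7.576 1.89 ] rot [0.009 0.017 0.001] F [ 0.   0.4 -0.2] gap 84.8763697303034 0.0
```

```bash
python3 -m handwheel '[{"delta_rot":[0,0,0],"delta_pos":[0.283,0.947,0.236],"fingers":85},{"delta_rot":[0,0,0],"delta_pos":[0.283,0.947,0.236],"fingers":85},{"delta_rot":[0,0,0],"delta_pos":[0.283,0.947,0.236],"fingers":85},{"delta_rot":[0,0,0],"delta_pos":[0.283,0.947,0.236],"fingers":85},{"delta_rot":[0,0,0],"delta_pos":[0.283,0.947,0.236],"fingers":85},{"delta_rot":[0,0,0],"delta_pos":[0.283,0.947,0.236],"fingers":85},{"delta_rot":[0,0,0],"delta_pos":[0.283,0.947,0.236],"fingers":85},{"delta_rot":[0,0,0],"delta_pos":[0.283,0.947,0.236],"fingers":85}]'
python3 - <<'E'
from h import *
im,d=camera('wrist');cv2.imwrite('pics/w1.png',im)
E
python3 go.py 505.8 -31 181 .2325
```

```text
time: 3.9
tool_pos: [506.6, -31.0, 299.9]
eef_rot: [0.621, 0.784, 0.0, 0.0]
contact_force: [0.7, -0.2, 0.1]
finger_gap: 84.9
grasp_force: 0.0
t 3.95 pos [508.4 -29.9 299.4] units [-0.018 -0.1    3.946] rot [ 0.02  -0.004 -0.007] F [-1.4 -0.6  0.9] gap 85.0228628256706 0.0
```

View pics/w1.png

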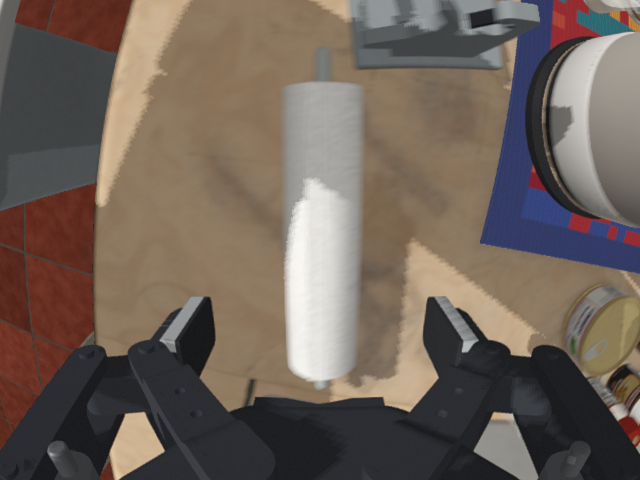

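The wrist view shows the roll running along column 322, centred between the fingers at (190,330) and (455,330). I'll go down and grip it.

```bash
python3 -m handwheel '[{"delta_rot":[0,0,0],"delta_pos":[0,-0.02,0.8],"fingers":85},{"delta_rot":[0,0,0],"delta_pos":[0,-0.02,0.8],"fingers":85},{"delta_rot":[0,0,0],"delta_pos":[0,0,0.8],"fingers":85},{"delta_rot":[0,0,0],"delta_pos":[0,0,0.8],"fingers":85},{"delta_rot":[0,0,0],"delta_pos":[0,0,0.8],"fingers":85},{"delta_rot":[0,0,0],"delta_pos":[0,0,0],"fingers":70},{"delta_rot":[0,0,0],"delta_pos":[0,0,0],"fingers":45},{"delta_rot":[0,0,0],"delta_pos":[0,0,0],"fingers":45}]' 60
python3 -m handwheel '[{"delta_rot":[0,0,0],"delta_pos":[0,0,0],"fingers":40},{"delta_rot":[0,0,0],"delta_pos":[0,0,0],"fingers":40},{"delta_rot":[0,0,0],"delta_pos":[0,0,0],"fingers":40},{"delta_rot":[0,0,0],"delta_pos":[0,0,0],"fingers":40},{"delta_rot":[0,0,0],"delta_pos":[0,0,-0.5],"fingers":40},{"delta_rot":[0,0,0],"delta_pos":[0,0,-1],"fingers":40},{"delta_rot":[0,0,0],"delta_pos":[0,0,-1],"fingers":40},{"delta_rot":[0,0,0],"delta_pos":[0,0,-1],"fingers":40}]' 60
python3 go.py 513.5 222.2 300 .318
```

```text
time: 4.95
tool_pos: [505.2, -32.0, 181.4]
eef_rot: [0.621, 0.784, 0.0, 0.001]
contact_force: [0.2, -1.1, 2.1]
finger_gap: 50.7
grasp_force: 63.4
time: 5.95
tool_pos: [504.0, -31.7, 286.3]
eef_rot: [0.621, 0.784, -0.0, -0.0]
contact_force: [-0.3, 0.5, -3.3]
finger_gap: 50.9
grasp_force: 63.7
t 5.95 pos [504.  -31.7 286.3] units [ 8.164  2.249 -0.454] rot [-0.006 -0.003 -0.826] F [-0.3  0.5 -3.3] gap 50.90385503440755 63.718233208637685
```

```bash
python3 -m handwheel '[{"delta_rot":[0,0,0],"delta_pos":[0.6,0.08,-0.4],"fingers":40},{"delta_rot":[0,0,0],"delta_pos":[0.9,0.08,-0.4],"fingers":40},{"delta_rot":[0,0,0],"delta_pos":[0.9,0.08,0],"fingers":40},{"delta_rot":[0,0,0],"delta_pos":[0.9,0.08,0],"fingers":40},{"delta_rot":[0,0,0],"delta_pos":[0.9,0.08,0],"fingers":40},{"delta_rot":[0,0,0],"delta_pos":[0.9,0.08,0],"fingers":40},{"delta_rot":[0,0,0],"delta_pos":[0.9,0.3,0],"fingers":40},{"delta_rot":[0,0,0],"delta_pos":[0.8,0.4,0],"fingers":40}]'
python3 go.py 511.6 221.6 310 .318
```

```text
time: 6.95
tool_pos: [490.8, 176.7, 308.3]
eef_rot: [0.62, 0.784, -0.001, -0.001]
contact_force: [0.5, -0.4, -3.2]
finger_gap: 50.7
grasp_force: 63.7
t 6.95 pos [490.8 176.7 308.3] units [ 1.297  1.018 -0.058] rot [-0.021 -0.006 -0.819] F [ 0.5 -0.4 -3.2] gap 50.748694850443904 63.74533808324486
```

Next I'll go above the cradle and look at the alignment.

```bash
python3 -m handwheel '[{"delta_rot":[0,0,-0.2],"delta_pos":[0.5,0.3,0],"fingers":40},{"delta_rot":[0,0,-0.2],"delta_pos":[0.4,0.3,0],"fingers":40},{"delta_rot":[0,0,-0.2],"delta_pos":[0.2,0.25,0],"fingers":40},{"delta_rot":[0,0,-0.22],"delta_pos":[0.18,0.15,0],"fingers":40},{"delta_rot":[0,0,0],"delta_pos":[0,0,0],"fingers":40},{"delta_rot":[0,0,0],"delta_pos":[0,0,0.4],"fingers":40},{"delta_rot":[0,0,0],"delta_pos":[0,0,0],"fingers":40},{"delta_rot":[0,0,0],"delta_pos":[0,0,0],"fingers":40}]'
python3 go.py 511.6 221.6 235 .318
python3 - <<'E'
from h import *
ims=[]
for n in('top','side'):
    im,d,W=cloud(n);np.save(n+'2.npy',W)
    b=(190,200,190,170) if n=='top' else (280,170,190,170)
    x,y,w,h=b;ims.append(cv2.resize(im[y:y+h,x:x+w],(400,400)))
    q=W[y:y+h,x:x+w].reshape(-1,3);q=q[~np.isnan(q[:,0])]
    c,s=np.cos(.318),np.sin(.318);dd=q[:,:2]-[513.5,222.2];o=np.stack([dd[:,0]*c+dd[:,1]*s,-dd[:,0]*s+dd[:,1]*c,q[:,2]],1)
    P=lambda a:np.percentile(a,[1,50,99]).round(1) if len(a)>5 else None
    for nm,lo,hi in(('paper+',50,97),('paper-',-97,-50),('spind+',102,140),('spind-',-140,-102)):
        k=o[(o[:,1]>lo)&(o[:,1]<hi)&(o[:,2]>125)&(abs(o[:,0])<45)&(o[:,2]<180)]
        print(n,nm,len(k),P(k[:,0]) if len(k) else'',P(k[:,1]) if len(k) else'',P(k[:,2])if len(k) else'')
cv2.imwrite('pics/ab.png',np.hstack(ims))
E
```

```text
time: 7.95
tool_pos: [511.4, 219.4, 296.7]
eef_rot: [0.587, 0.81, -0.0, -0.0]
contact_force: [0.8, -0.2, -2.5]
finger_gap: 50.8
grasp_force: 63.7
t 7.95 pos [511.4 219.4 296.7] units [0.067 0.03  2.057] rot [-0.007 -0.001 -0.01 ] F [ 0.8 -0.2 -2.5] gap 50.84344915846202 63.66812134394422
top paper+ 355 [-28.8 -20.3  -9.1] [50.4 69.  89. ] [142.6 160.  169.7]
top paper- 707 [-29.1 -10.3  19.8] [-96.7 -80.7 -58.6] [141.6 163.  170. ]
top spind+ 0   
top spind- 102 [-9.  -4.6  0.4] [-127.4 -114.3 -102.2] [140.1 145.8 153.1]
side paper+ 835 [-22.    9.2  22.2] [50.5 73.8 96.4] [134.5 162.9 170. ]
side paper- 719 [-21.8   8.8  21.9] [-96.4 -73.1 -50.2] [134.7 162.8 170.1]
side spind+ 79 [-6.8 -1.1  1.6] [102.5 113.4 124.6] [140.3 145.9 148.5]
side spind- 64 [-9.7 -1.  20.1] [-129.5 -116.6 -102.1] [138.5 146.6 167.4]
```

View pics/ab.png

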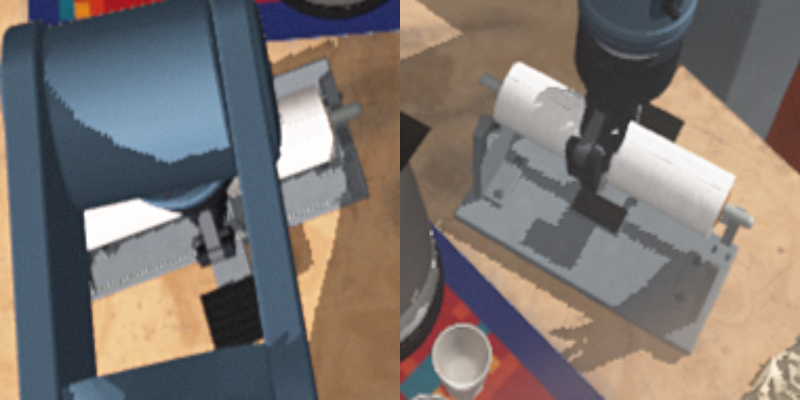

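Both spindle ends sit over their forks: in the side crop the left end is at about (490,80) and the right end at about (735,215). The roll is about 2.5 mm forward of the slots, as wanted. I'll lower it.

```bash
python3 -m handwheel '[{"delta_rot":[0,0,0],"delta_pos":[0.03,0,0.2],"fingers":40},{"delta_rot":[0,0,0],"delta_pos":[0.03,0,0.3],"fingers":40},{"delta_rot":[0,0,0],"delta_pos":[0,0.02,0.3],"fingers":40},{"delta_rot":[0,0,0],"delta_pos":[0,0.0,0.2],"fingers":40},{"delta_rot":[0,0,0],"delta_pos":[0,0,0.15],"fingers":40},{"delta_rot":[0,0,0],"delta_pos":[0,0.02,0.1],"fingers":40},{"delta_rot":[0,0,0],"delta_pos":[0,0.02,0.1],"fingers":40},{"delta_rot":[0,0,0],"delta_pos":[0,0,0],"fingers":40}]'
python3 go.py 513.5 222.2 235 .318
```

```text
time: 9.05
tool_pos: [512.7, 222.0, 256.4]
eef_rot: [0.587, 0.81, -0.0, -0.0]
contact_force: [-0.7, 0.5, -3.1]
finger_gap: 50.8
grasp_force: 63.8
t 9.05 pos [512.7 222.  256.4] units [-0.001  0.028  0.714] rot [-0.002 -0.001 -0.006] F [-0.7  0.5 -3.1] gap 50.7745000647164 63.7987138540484
```

```bash
python3 -m handwheel '[{"delta_rot":[0,0,0],"delta_pos":[0,0,0.08],"fingers":40},{"delta_rot":[0,0,0],"delta_pos":[0,0,0.08],"fingers":40},{"delta_rot":[0,0,0],"delta_pos":[0,0,0.08],"fingers":40},{"delta_rot":[0,0,0],"delta_pos":[0,0,0.08],"fingers":40},{"delta_rot":[0,0,0],"delta_pos":[0,0,0.08],"fingers":40},{"delta_rot":[0,0,0],"delta_pos":[0,0,0],"fingers":40},{"delta_rot":[0,0,0],"delta_pos":[0,0,0],"fingers":40},{"delta_rot":[0,0,0],"delta_pos":[0,0,0],"fingers":40}]'
python3 go.py 513.5 222.2 235 .318
```

```text
time: 10.05
tool_pos: [513.1, 222.1, 245.9]
eef_rot: [0.586, 0.81, 0.001, 0.001]
contact_force: [-2.8, -0.4, 5.6]
finger_gap: 50.7
grasp_force: 64.8
t 10.05 pos [513.1 222.1 245.9] units [0.001 0.012 0.364] rot [ 0.016  0.004 -0.002] F [-2.8 -0.4  5.6] gap 50.66875232264025 64.84387988224626
```

```bash
python3 -m handwheel '[{"delta_rot":[0,0,0],"delta_pos":[0,0,0.08],"fingers":40},{"delta_rot":[0,0,0],"delta_pos":[0,0,0.08],"fingers":40},{"delta_rot":[0,0,0],"delta_pos":[0,0,0.08],"fingers":40},{"delta_rot":[0,0,0],"delta_pos":[0,0,0.06],"fingers":40},{"delta_rot":[0,0,0],"delta_pos":[0,0,0.05],"fingers":40},{"delta_rot":[0,0,0],"delta_pos":[0,0,0],"fingers":40},{"delta_rot":[0,0,0],"delta_pos":[0,0,0],"fingers":40},{"delta_rot":[0,0,0],"delta_pos":[0,0,0],"fingers":40}]'
python3 go.py 513.5 222.2 235 .318
```

```text
time: 11.05
tool_pos: [513.3, 222.1, 235.1]
eef_rot: [0.586, 0.81, 0.001, 0.001]
contact_force: [-1.1, -0.4, 7.2]
finger_gap: 50.9
grasp_force: 65.1
t 11.05 pos [513.3 222.1 235.1] units [0.002 0.008 0.005] rot [ 0.015  0.002 -0.005] F [-1.1 -0.4  7.2] gap 50.92437230837438 65.07412262493744
```

```bash
python3 -m handwheel '[{"delta_rot":[0,0,0],"delta_pos":[0,0,0.06],"fingers":40},{"delta_rot":[0,0,0],"delta_pos":[0,0,0.06],"fingers":40},{"delta_rot":[0,0,0],"delta_pos":[0,0,0],"fingers":40},{"delta_rot":[0,0,0],"delta_pos":[0,0,0],"fingers":40},{"delta_rot":[0,0,0],"delta_pos":[0,0,0],"fingers":40},{"delta_rot":[0,0,0],"delta_pos":[0,0,0],"fingers":40},{"delta_rot":[0,0,0],"delta_pos":[0,0,0],"fingers":40},{"delta_rot":[0,0,0],"delta_pos":[0,0,0],"fingers":40}]'
python3 go.py 513.5 222.2 235 .318
python3 - <<'E'
from h import *
im,d=camera('wrist');im2,d=camera('side')
x,y,w,h=290,180,160,160
cv2.imwrite('pics/seat.png',np.hstack([cv2.resize(im[:300,150:450],(400,400)),cv2.resize(im2[y:y+h,x:x+w],(400,400))]))
E
```

```text
time: 12.05
tool_pos: [513.4, 222.2, 234.8]
eef_rot: [0.586, 0.81, 0.0, 0.001]
contact_force: [-13.7, -4.1, 34.1]
finger_gap: 51.0
grasp_force: 68.2
t 12.05 pos [513.4 222.2 234.8] units [-0.001  0.002 -0.007] rot [ 0.014  0.006 -0.002] F [-13.7  -4.1  34.1] gap 51.02244090091768 68.24247878976166
```

View pics/seat.png

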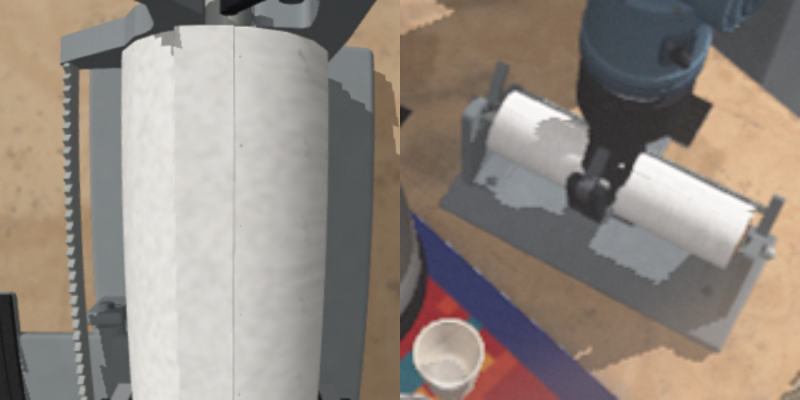

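The force rose from 10 N to 37 N over only 0.3 mm of travel, so the spindle is hard on the slot floor. In the crop both ends sit down in the forks. I'll relax the push and release.

```bash
python3 -m handwheel '[{"delta_rot":[0,0,0],"delta_pos":[0,0,-0.05],"fingers":40},{"delta_rot":[0,0,0],"delta_pos":[0,0,-0.06],"fingers":40},{"delta_rot":[0,0,0],"delta_pos":[0,0,0],"fingers":40},{"delta_rot":[0,0,0],"delta_pos":[0,0,0],"fingers":52},{"delta_rot":[0,0,0],"delta_pos":[0,0,0],"fingers":64},{"delta_rot":[0,0,0],"delta_pos":[0,0,0],"fingers":64},{"delta_rot":[0,0,0],"delta_pos":[0,0,0],"fingers":64},{"delta_rot":[0,0,0],"delta_pos":[0,0,0],"fingers":64}]' 20
python3 -m handwheel '[{"delta_rot":[0,0,0],"delta_pos":[0,0,-0.3],"fingers":64},{"delta_rot":[0,0,0],"delta_pos":[0,0,-0.5],"fingers":64},{"delta_rot":[0,0,0],"delta_pos":[0,0,-0.8],"fingers":64},{"delta_rot":[0,0,0],"delta_pos":[0,0,-0.8],"fingers":64},{"delta_rot":[0,0,0],"delta_pos":[0,0,-0.8],"fingers":64},{"delta_rot":[0,0,0],"delta_pos":[0,0,-0.5],"fingers":64},{"delta_rot":[0,0,0],"delta_pos":[0,0,0],"fingers":64},{"delta_rot":[0,0,0],"delta_pos":[0,0,0],"fingers":64}]'
python3 - <<'E'
from h import *
ims=[]
for n in('top','side'):
    im,d,W=cloud(n)
    x,y,w,h=(190,200,190,170) if n=='top' else (290,180,170,160)
    ims.append(cv2.resize(im[y:y+h,x:x+w],(400,400),interpolation=cv2.INTER_CUBIC))
    q=W[y:y+h,x:x+w].reshape(-1,3);q=q[~np.isnan(q[:,0])]
    c,s=np.cos(.318),np.sin(.318);dd=q[:,:2]-[513.5,222.2];o=np.stack([dd[:,0]*c+dd[:,1]*s,-dd[:,0]*s+dd[:,1]*c,q[:,2]],1)
    for nm,lo,hi in(('paper+',50,97),('paper-',-97,-50)):
        k=o[(o[:,1]>lo)&(o[:,1]<hi)&(o[:,2]>85)&(abs(o[:,0])<24)&(o[:,2]<112)]
        if len(k)<30: print(n,nm,'few');continue
        f=cv2.minEnclosingCircle; from scipy.optimize import least_squares
        r=least_squares(lambda p:np.hypot(k[:,0]-p[0],k[:,2]-p[1])-26,[0,80],loss='soft_l1');print(n,nm,len(k),r.x.round(1))
    print(n,'y ext',[np.percentile(o[(abs(o[:,0])<10)&(o[:,2]>97)&(o[:,2]<110)&(abs(o[:,1])<104)][:,1],a).round(1) for a in(1,99)])
cv2.imwrite('pics/rel.png',np.hstack(ims))
E
python3 go.py 513.5 222.2 333 .318
```

```text
time: 13.15
tool_pos: [512.6, 221.9, 233.5]
eef_rot: [0.586, 0.81, -0.0, -0.0]
contact_force: [0.1, -0.2, -0.0]
finger_gap: 64.4
grasp_force: 0.0
time: 14.15
tool_pos: [512.3, 221.9, 344.0]
eef_rot: [0.587, 0.81, -0.0, -0.0]
contact_force: [-0.2, -1.0, -0.2]
finger_gap: 64.0
grasp_force: 0.0
top paper+ 586 [-0.  79.9]
top paper- 680 [-0.9 79.6]
top y ext [np.float64(-97.5), np.float64(101.0)]
side paper+ 641 [-1.4 80.1]
side paper- 559 [-1.6 80.2]
side y ext [np.float64(-98.4), np.float64(98.4)]
t 14.25 pos [512.3 221.8 343.6] units [-0.001  0.042  0.352] rot [-0.02  -0.002 -0.006] F [-0.1  0.9 -0.2] gap 63.95357523995752 0.0
```

View pics/rel.png

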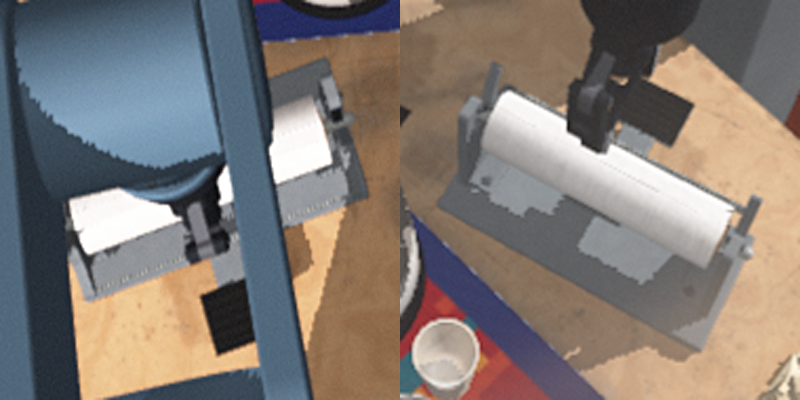

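The roll's axis fits at 80 mm high at both ends and within about 1.5 mm of the slots across. It lies free under the open gripper, so I'll go over the pad with closed fingers.

```bash
python3 -m handwheel '[{"delta_rot":[0,0,0],"delta_pos":[0,-0.6,0],"fingers":64},{"delta_rot":[0,0,0],"delta_pos":[0,-0.9,0],"fingers":40},{"delta_rot":[0,0,0],"delta_pos":[0,-0.9,0],"fingers":0},{"delta_rot":[0,0,0],"delta_pos":[0,-0.7,0],"fingers":0},{"delta_rot":[0,0,0],"delta_pos":[0,-0.3,0.5],"fingers":0},{"delta_rot":[0,0,0],"delta_pos":[0,0,0.9],"fingers":0},{"delta_rot":[0,0,0],"delta_pos":[0,0,0.9],"fingers":0},{"delta_rot":[0,0,0],"delta_pos":[0,0,0.6],"fingers":0}]' 40
python3 go.py 414.7 189.7 212.5 .318
```

```text
time: 15.25
tool_pos: [415.2, 190.0, 255.1]
eef_rot: [0.587, 0.81, -0.001, -0.001]
contact_force: [-0.5, 0.8, -1.2]
finger_gap: 0.2
grasp_force: 0.0
t 15.25 pos [415.2 190.  255.1] units [-0.004 -0.015  1.422] rot [-0.026 -0.004 -0.008] F [-0.5  0.8 -1.2] gap 0.1713615945003089 0.0
```

```bash
python3 -m handwheel '[{"delta_rot":[0,0,0],"delta_pos":[0,0,0.5],"fingers":0},{"delta_rot":[0,0,0],"delta_pos":[0,0,0.5],"fingers":0},{"delta_rot":[0,0,0],"delta_pos":[0,0,0.3],"fingers":0},{"delta_rot":[0,0,0],"delta_pos":[0,0,0.15],"fingers":0},{"delta_rot":[0,0,0],"delta_pos":[0,0,0.15],"fingers":0},{"delta_rot":[0,0,0],"delta_pos":[0,0,0.15],"fingers":0},{"delta_rot":[0,0,0],"delta_pos":[0,0,0],"fingers":0},{"delta_rot":[0,0,0],"delta_pos":[0,0,0],"fingers":0}]'
python3 go.py 414.7 189.7 197 .318
```

```text
time: 16.25
tool_pos: [415.9, 190.2, 205.6]
eef_rot: [0.586, 0.81, 0.0, 0.0]
contact_force: [-1.8, -0.1, 4.0]
finger_gap: -0.1
grasp_force: 2.3
t 16.25 pos [415.9 190.2 205.6] units [-0.002 -0.043  0.286] rot [ 0.004  0.001 -0.005] F [-1.8 -0.1  4. ] gap -0.1329560468992969 2.330334868747741
```

```bash
python3 -m handwheel '[{"delta_rot":[0,0,0],"delta_pos":[0,0,0.08],"fingers":0},{"delta_rot":[0,0,0],"delta_pos":[0,0,0.08],"fingers":0},{"delta_rot":[0,0,0],"delta_pos":[0,0,0.08],"fingers":0},{"delta_rot":[0,0,0],"delta_pos":[0,0,0.08],"fingers":0},{"delta_rot":[0,0,0],"delta_pos":[0,0,0],"fingers":0},{"delta_rot":[0,0,0],"delta_pos":[0,0,0],"fingers":0},{"delta_rot":[0,0,0],"delta_pos":[0,0,0],"fingers":0},{"delta_rot":[0,0,0],"delta_pos":[0,0,0],"fingers":0}]'
python3 go.py 414.7 189.7 197 .318
```

```text
time: 17.25
tool_pos: [416.5, 190.3, 197.6]
eef_rot: [0.586, 0.81, 0.001, 0.001]
contact_force: [-6.9, -1.4, 22.1]
finger_gap: 0.0
grasp_force: 12.1
t 17.25 pos [416.5 190.3 197.6] units [-0.002 -0.063  0.019] rot [ 0.015  0.003 -0.003] F [-6.9 -1.4 22.1] gap 0.04578799649528726 12.061456041410565
```

```bash
python3 -m handwheel '[{"delta_rot":[0,0,0],"delta_pos":[0,0,0.03],"fingers":0},{"delta_rot":[0,0,0],"delta_pos":[0,0,0],"fingers":0},{"delta_rot":[0,0,0],"delta_pos":[0,0,0],"fingers":0},{"delta_rot":[0,0,0],"delta_pos":[0,0,0],"fingers":0},{"delta_rot":[0,0,0],"delta_pos":[0,0,0],"fingers":0},{"delta_rot":[0,0,0],"delta_pos":[0,0,0],"fingers":0},{"delta_rot":[0,0,0],"delta_pos":[0,0,0],"fingers":0},{"delta_rot":[0,0,0],"delta_pos":[0,0,0],"fingers":0}]'
python3 go.py 414.7 189.7 197 .318
python3 - <<'E'
from h import *
from scipy.optimize import least_squares
im,d,W=cloud('side');x,y,w,h=290,160,170,160
cv2.imwrite('pics/end.png',cv2.resize(im[y:y+h,x:x+w],(600,565),interpolation=cv2.INTER_CUBIC))
q=W[180:340,290:460].reshape(-1,3);q=q[~np.isnan(q[:,0])]
c,s=np.cos(.318),np.sin(.318);dd=q[:,:2]-[513.5,222.2];o=np.stack([dd[:,0]*c+dd[:,1]*s,-dd[:,0]*s+dd[:,1]*c,q[:,2]],1)
for lo,hi in((50,97),(-97,-50)):
    k=o[(o[:,1]>lo)&(o[:,1]<hi)&(o[:,2]>85)&(abs(o[:,0])<24)&(o[:,2]<114)]
    print(least_squares(lambda p:np.hypot(k[:,0]-p[0],k[:,2]-p[1])-26,[0,80],loss='soft_l1').x.round(1))
k=o[(o[:,0]<-78)&(o[:,0]>-130)&(abs(o[:,1])>18)&(abs(o[:,1])<29)&(o[:,2]>12)&(o[:,2]<45)];f=np.polyfit(k[:,0],k[:,2],1);print('pad slope',np.arctan(f[0]),'z@-102',np.polyval(f,-102),len(k))
E
```

```text
time: 18.25
tool_pos: [416.6, 190.4, 197.2]
eef_rot: [0.586, 0.81, 0.001, 0.001]
contact_force: [-10.1, -2.7, 28.4]
finger_gap: -0.0
grasp_force: 15.2
t 18.25 pos [416.6 190.4 197.2] units [-0.002 -0.068  0.005] rot [ 0.016  0.004 -0.002] F [-10.1  -2.7  28.4] gap -0.01530508365918038 15.195347238332033
[-1.8 82.8]
[-1.6 82.9]
pad slope 0.2251242078818191 z@-102 23.295669197871753 127
```

View pics/end.png

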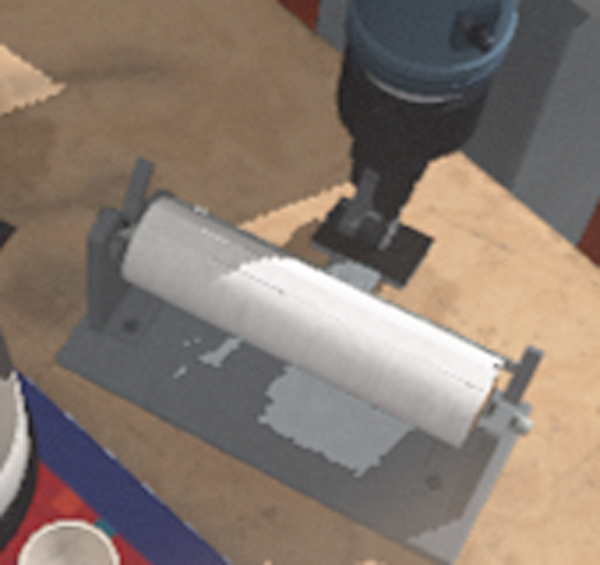

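The pad at about (375,240) is 16 mm lower, and 28 N with almost no travel means the pedal is at its stop. The roll has risen to 82.8 mm at both ends, so the shut jaws are holding it down against the shoe. I'll hand in.

```bash
python3 -c "
from rig import ctrl
print(ctrl.job_done())"
```

```text
the job is handed in; nothing more can be done
None
```

I handed the job in at about 18 s of robot time: both spindle ends sit under the jaws, the roll is let go, and the pedal is held down at its stop with about 28 N; no verdict came back, and the mug, glass and tin were left alone.

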